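# Centre the blue bird on its stand

### The arm

A 6-joint arm with a two-finger parallel gripper is mounted at the origin on the work surface. World frame = base frame: x ahead of the robot, y to its left, z up, the work surface at z = 0. Lengths are in m, angles in degrees, forces in N, time in s.
With the tool pointing down it reaches from about 0.3 to 1 m from the base axis. Payload 5.1 kg.
Tool frame: the origin (TCP) lies at the very end of the fingers, on their centre line; the grasp point (between the pads) lies 19 mm behind it (ctrl.grip_depth is the distance from the TCP to the grasp point, in m); z points along the fingers, y is the line along which they close (so a half turn about z gives the same grasp; the last joint's range is limited). The gripper opens to 95 mm and grips with 3 to 60 N. Pads are 20 mm wide; open, the fingers measure 119 mm over their backs; the gripper's body (75 mm by 180 mm) begins 59 mm behind the grasp point.
Start: joints at [-75.837, 7.093, 94.555, -0, 78.352, -4.733], TCP at [0.21, -0.615, 0.215] pointing down, gripper open.
Joint ranges: [-149.61, 149.61], [-58.7, 133.49], [1.44, 155.28], [-77.14, 257.14], [18.33, 153.61], [-166.67, 166.67]. Speed limits (degrees/s): [147.25, 147.25, 180, 180, 180, 180].

### API

Orientations are given as [roll, pitch, yaw] about the fixed x, y, z axes, in that order (R = Rz(yaw) Ry(pitch) Rx(roll)).
In Python, from plant import status, optics, ctrl gives the robot as it stands. The module is installed in compiled form; this text tells all that it offers.
- The arm moves only by the tool carry_out, never from a script. Its arguments are lists of equal length, an entry for each row: "delta_pos": the shift along the tool's x, y, z in a scale on which 1.0 is 60 cm, a list of three; "twist": the turn about the tool's z in normalised numbers (1 is 90 degrees). A call has exactly 8 rows; each row is the pose to reach, as a shift and turn from the pose commanded when the call began, along the tool's axes at that moment; what a row does not reach only later rows make up. A row lasts 1/8 s, in which the tool goes at most 62.5 mm and 10.7 degrees, less where a joint would pass 70% of its speed; a pose out of reach is approached as far as the arm can. A call with a gripper value outside its range is refused whole. "fingers" is the finger opening in cm, from 0 to 9.51, set as the call begins (left out, the last holds). The fingers move at their own pace and stop on an object; the grip force is fixed at half the most. Time passes only in rows, so rows that repeat a pose let the fingers close, or fill a call up. It gives the time, the measured TCP pose, the force, the opening and the grip force at its end, in the units of the state.
- status.read_state(): the state, without advancing time (a new reading comes with each control period).
- optics.camera(name): name is "scene" or "top" or "wrist"; returns the picture (480x640x3 uint8, red, green, blue); there is no depth.
- optics.camera_model(name): a dict with "fovy" (degrees; the focal length in pixels is half the picture's height over the tangent of half this angle, whatever the lens; pixels are square), "cx", "cy" (the principal point, pixels), "xyz" and "orientation" of the camera in the world; the wrist camera has in their place "mount" (4x4, takes a point from camera to tool coordinates, whose origin is the TCP and whose axes are the flange's). Camera axes: x right, y down, z forward; pixel columns grow to the right and rows downward; lengths in m; the calibration is good to about 2 mm. A picture is of the moment at which its call begins: read the wrist's pose just before it. camera_model takes no time and is no camera call.
- ctrl.close_job(): hands the job in; it is judged then, once.
Trained networks look in the newest picture that a camera, given by its name, has taken for a name from the list of things; names that differ only in an ending like _2 or _b are one class to them, and where a whole thing is asked for, a point or a joint stands for the part that bears it (a point fixed in the world has none). Each returns a list of dicts, best first, with "conf" (0 to 1); they miss things now and then, are a little off and sometimes report something else, mostly with a low value. They report only what shows in the picture. A call takes as long as a camera call. They do not tell look-alikes from the thing itself.
- optics.look_for(camera, label): "rect" ([centre column, centre row, width, height] in pixels, round what is visible of it).
- optics.masks_of(camera, label): "pixels" (480x640 bool, what is visible of it) and "rect" ([centre column, centre row, width, height] in pixels, round what is visible of it).
- optics.place_of(camera, label): "pixel" ([row, column] in pixels: a listed point, or the origin of a listed thing).
The state is a dict: "t": time; "joints": joint angles; "dq": joint speeds; "tau": joint torques, N m; "ee_pos": TCP position; "eef_rot": TCP orientation; "contact_force": force on the tool from outside, world axes, zero at the start; "torque": the same for the moment, N m; "grip_width": finger opening in m; "finger_force": force on a finger pad.
Only numpy, scipy, OpenCV 4.12 (cv2) and the standard library are available. Lean on these libraries where they do the work, as an engineer would, in place of code of your own. Each camera call takes 0.05 s, during which the arm holds its last target. There are 200 camera calls.

### The job

The little blue ceramic bird stands too near the edge of its small round pedestal. Bring it in with light taps of the fingertips: first tap it about half way in and take the fingers off so that it stands still by itself, then tap it on until it stands upright in the middle of the brass ring, never pinching, lifting or tipping it or knocking it off. Leave its pedestal, the red bird on the other pedestal and everything else on the counter where they are, and finish clear of it all.

Things in the scene. Friction and masses are not known exactly. Their poses are not given: they have to be found in the camera images.
- blue_bird: Blue ceramic pear-shaped bird, 56 mm tall, 90 g, loose. Origin: centre of underside; z up, beak to -x. Flat foot 28 mm across, tips easily if pushed high up; widest, 46 mm across, from 11 to 17 mm above the foot, 25 mm across at 38 mm, round head above. So an upright finger with its tip under 11 mm above the pedestal meets the widest part. Beak, wings, tail: within 25 mm of the axis, seen only.
- stand: Pedestal under the blue bird: white, round, loose, 0.9 kg, 45 mm high; flat top 110 mm across, 10 mm thick, no rim; stem 40 mm, foot 90 mm across. A flush brass ring 60 mm across is inlaid in the top, concentric. Origin: centre of underside; z up; the ring's middle lies 45 mm above it. At the start the bird's axis is 20 to 28 mm from the middle, in any direction.
- red_bird: Terracotta-red bird of the same shape and size as the blue one, standing in the middle of the other pedestal; leave it alone. Origin: centre of its underside.
- other_stand: Second pedestal, the same as the first, carrying the red bird. Either pedestal may be on the left. Origin: centre of its underside.
- mug: Blue mug, 80 mm across, 90 mm high; bystander. Origin: centre of its underside.
- pepper_mill: Dark wooden pepper mill, 56 mm across, 150 mm high; bystander. Origin: centre of its underside.
- jam_jar: Amber glass jar with brass lid, 66 mm across, 95 mm high; bystander. Origin: centre of its underside.
- salt_dish: Small white china salt dish, 64 mm across, 30 mm high; bystander. Origin: centre of its underside.
- spoon: Spoon lying on the counter on the robot's side of the pedestals, under 30 mm high; bystander. Its x axis runs along it from handle to bowl.
- fruit_bowl: White empty bowl, 150 mm across, 60 mm high; bystander. Origin: centre of its underside.
Things that resemble listed ones, but are neither listed nor needed, are in the scene too. There is more than one size of the blue_bird; the job needs the larger. Leave any purple look-alike of the stand alone.

How it is judged:
By the outcome, as a careful person would: the job done as asked, in the order asked, and still so for the second after the job is handed in, with the robot touching nothing.
It also fails if it takes over 42 s, if anything falls off the work surface, if the arm or the gripper's body presses on something with over 40 N, if the wrist force passes 120 N, or if a joint passes its speed limit or range.

## Working session

There is one attempt and no reset: what is moved stays moved. The work goes in short steps, Python scripts to look and compute and a tool call to move; the robot and the scene stay as the last step left them, time stands still between calls to the robot, and variables do not carry over. Pictures are saved under pics/ and viewed, at most 10 in all, crops included, and the job is handed in when it is done.

Besides the shell and the picture viewer there is one more tool, called by a JSON object that holds its "name" and its "arguments". carry_out: Moves the arm, as the interface text tells. Its arguments: {"type":"object","properties":{"delta_pos":{"type":"array"},"twist":{"type":"array"},"fingers":{"type":"number"}},"required":["delta_pos","twist"]}

```bash
mkdir -p pics; cat > h.py <<'E'
import numpy as np, cv2
from scipy.spatial.transform import Rotation as R
from plant import status, optics, ctrl
def cam(name, st=None):
    m=optics.camera_model(name); f=240/np.tan(np.radians(m["fovy"])/2)
    if "mount" in m:
        st=st or status.read_state(); T=np.eye(4)
        T[:3,:3]=R.from_euler('xyz',st["eef_rot"],degrees=True).as_matrix(); T[:3,3]=st["ee_pos"]
        T=T@np.array(m["mount"]); return f,m["cx"],m["cy"],T[:3,:3],T[:3,3]
    return f,m["cx"],m["cy"],R.from_euler('xyz',m["orientation"],degrees=True).as_matrix(),np.array(m["xyz"])
def toplane(c,col,row,z):
    f,cx,cy,Rm,p=c; d=Rm@np.array([(col-cx)/f,(row-cy)/f,1.]); return p+d*(z-p[2])/d[2]
def proj(c,P):
    f,cx,cy,Rm,p=c; q=Rm.T@(np.asarray(P)-p); return f*q[0]/q[2]+cx, f*q[1]/q[2]+cy
def save(name,img): cv2.imwrite('pics/'+name,img[:,:,::-1])
E
python3 - <<'E'
from h import *
np.set_printoptions(precision=3,suppress=True)
for n in("scene","top"):
    save(n+'1.png',optics.camera(n)); print(n,optics.camera_model(n))
print(optics.camera_model("wrist"))
c=cam("top")
for l,z in [("blue_bird",.045),("red_bird",.045),("stand",0),("mug",0),("pepper_mill",0),("jam_jar",0),("salt_dish",0),("spoon",0),("fruit_bowl",0)]:
    for o in optics.place_of("top",l): 
        r,k=o["pixel"]; print(l,round(o["conf"],2),int(k),int(r),toplane(c,k,r,z)[:2])
print(status.read_state())
E
```

```text
scene {'fovy': 49.54102225723707, 'cx': 321.8142960483543, 'cy': 245.28827102599263, 'xyz': array([ 0.96 , -0.703,  0.747]), 'orientation': array([-130.077,    0.039,   29.787])}
top {'fovy': 49.91866759823549, 'cx': 315.8825309606657, 'cy': 238.1066972430072, 'xyz': array([0.28 , 0.019, 1.323]), 'orientation': array([-166.891,   -0.078,  -93.669])}
{'fovy': 65.37179354861935, 'cx': 321.81437750855173, 'cy': 234.7376707462166, 'mount': array([[-0.001, -0.972, -0.234,  0.065],
       [ 1.   , -0.001,  0.001, -0.001],
       [-0.001, -0.234,  0.972, -0.17 ],
       [ 0.   ,  0.   ,  0.   ,  1.   ]])}
blue_bird 0.59 375 238 [ 0.567 -0.151]
blue_bird 0.48 417 238 [ 0.559 -0.26 ]
red_bird 0.55 248 271 [0.502 0.173]
stand 0.93 349 186 [ 0.724 -0.102]
stand 0.77 365 248 [ 0.552 -0.131]
stand 0.52 319 326 [0.358 0.003]
mug 0.76 467 279 [ 0.452 -0.386]
pepper_mill 0.92 460 223 [ 0.604 -0.387]
pepper_mill 0.26 180 239 [0.608 0.353]
jam_jar 0.81 178 232 [0.627 0.36 ]
salt_dish 0.72 299 179 [0.752 0.033]
spoon 0.82 318 324 [0.362 0.005]
fruit_bowl 0.67 171 294 [0.463 0.377]
{'t': 0.55, 'joints': array([-75.836,   7.092,  94.555,   0.   ,  78.352,  -4.733]), 'dq': array([-0.104, -0.038, -0.006, -0.108, -0.052,  0.002]), 'tau': array([ -0.001, -41.719, -35.991,   0.077,   0.043,  -0.   ]), 'ee_pos': array([ 0.21 , -0.615,  0.215]), 'eef_rot': array([179.998,  -0.   ,  18.897]), 'contact_force': array([ 0.237,  0.193, -0.249]), 'torque': array([ 0.018, -0.055,  0.076]), 'finger_force': 0.0, 'grip_width': 0.09506047052424473}
```

View pics/top1.png

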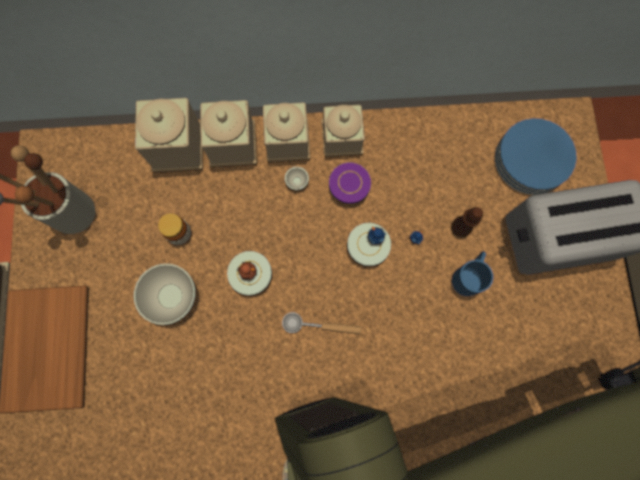

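View pics/scene1.png

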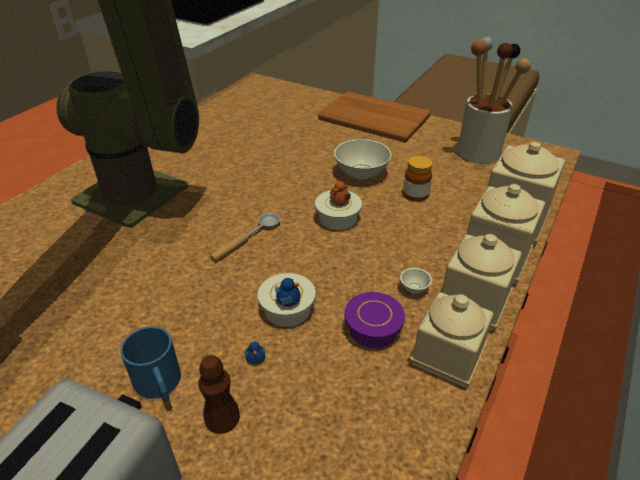

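The top view shows the two blue birds: (376,236) on the white pedestal (369,245), and a much smaller one on the counter at (417,238). The red bird is at (247,270) on the other pedestal, and the purple look-alike is at (350,183). The larger bird, on the white stand, fits the description. I'll move to hover near it and confirm with the wrist camera.

Careful with the scale: shifts go in shares of 60 cm and turns go in shares of 90 degrees. That gives: 36.7 cm / 60 = 0.6117, -27.8 cm / 60 = -0.4633, -18 degrees / 90 = -0.2.

{"name": "carry_out", "arguments": {"delta_pos": [[0.0433, -0.0333, 0], [0.125, -0.095, 0], [0.2067, -0.1567, 0], [0.2867, -0.2183, 0], [0.3683, -0.28, 0], [0.45, -0.34, 0], [0.53, -0.4017, 0], [0.6117, -0.4633, 0]], "twist": [-0.0222, -0.0444, -0.0778, -0.1, -0.1222, -0.1556, -0.1778, -0.2], "fingers": 0}}

```text
t: 1.55
ee_pos: [0.4685, -0.2314, 0.2151]
eef_rot: [179.9, -0.0, 37.0]
contact_force: [0.8, -0.1, 0.4]
grip_width: 0.0203
finger_force: 0.0
```

Scaled: 8.9 cm / 60 = 0.1483, 8 cm / 60 = 0.1333.

{"name": "carry_out", "arguments": {"delta_pos": [[0.05, -0.0167, 0], [0.1, -0.0333, 0], [0.1333, -0.045, 0], [0.1483, -0.0517, 0], [0.1483, -0.0517, 0], [0.1483, -0.0517, 0], [0.1483, -0.0517, 0], [0.1483, -0.0517, 0]], "twist": [0, 0, 0, 0, 0, 0, 0, 0]}}

```text
t: 2.55
ee_pos: [0.52, -0.1553, 0.2147]
eef_rot: [180.0, 0.0, 36.8]
contact_force: [-0.4, 0.5, -0.1]
grip_width: 0.0004
finger_force: 0.0
```

```bash
cat > look.py <<'E'
import sys
from h import *
np.set_printoptions(precision=4,suppress=True)
def look(name=None,camn="wrist",show=True):
    st=status.read_state(); im=optics.camera(camn); c=cam(camn,st)
    if name: save(name,im)
    print("tcp",st["ee_pos"],st["eef_rot"])
    hsv=cv2.cvtColor(im,cv2.COLOR_RGB2HSV)
    for l,z in [("blue_bird",.045),("stand",0.)]:
        for o in optics.place_of(camn,l):
            r,k=o["pixel"]; print(l,round(o["conf"],2),int(k),int(r),toplane(c,k,r,z)[:2])
    for o in optics.masks_of(camn,"stand")+optics.masks_of(camn,"blue_bird"):
        print("mask",round(o["conf"],2),np.round(o["rect"]),int(o["pixels"].sum()))
    return st,im,c
if __name__=="__main__": look(*sys.argv[1:])
E
python3 look.py w1.png
```

```text
tcp [ 0.52   -0.1553  0.2147] [179.9984   0.0014  36.8467]
blue_bird 0.96 431 230 [ 0.571  -0.2438]
blue_bird 0.64 351 170 [ 0.5698 -0.1501]
stand 0.87 326 169 [ 0.5559 -0.134 ]
mask 0.85 [416.  26. 126.  53.] 4979
mask 0.81 [328. 170. 124. 124.] 9440
mask 0.79 [438. 234.  39.  34.] 906
mask 0.63 [355. 172.  58.  59.] 2378
```

View pics/w1.png

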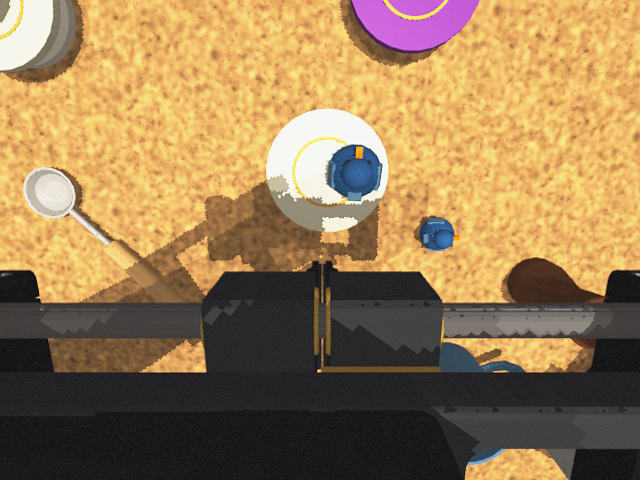

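The wrist picture shows the large blue bird at (355,172) on the white pedestal (327,170, ring at about (322,170)). The small look-alike is on the counter at (437,234), the purple stand at the top right, and the mill and mug at the lower right. Next I'll measure precisely and confirm with one crop.

```bash
cat > meas.py <<'E'
import sys
from h import *
from scipy.optimize import least_squares, minimize
np.set_printoptions(precision=4,suppress=True)
def blob(c,x,y):
    m=np.zeros((480,640),np.uint8); a=np.linspace(0,2*np.pi,32)
    for z0,r in((0,14),(11,23),(17,23),(28,18.5),(38,12.5),(47,12),(54,6)):
        P=[proj(c,(x+r*1e-3*np.cos(t),y+r*1e-3*np.sin(t),.045+z0*1e-3)) for t in a]
        cv2.fillConvexPoly(m,np.int32(np.round(np.array(P)*16)),1,shift=4)
    return m
def measure(name=None,guess=(.556,-.134),crop=True):
    st=status.read_state(); im=optics.camera("wrist"); c=cam("wrist",st)
    h=cv2.cvtColor(im,cv2.COLOR_RGB2HSV).astype(int)
    near=lambda z,rad:np.array([[np.hypot(*(toplane(c,k,r,z)[:2]-guess))<rad for k in range(640)] for r in range(480)])
    nr=near(.045,.05)
    yel=nr&(h[...,0]>18)&(h[...,0]<35)&(h[...,1]>90)&(h[...,2]>120)
    P=np.array([toplane(c,k,r,.045)[:2] for r,k in np.argwhere(yel)])
    f=least_squares(lambda p:np.hypot(*(P-p).T)-.0293,guess,loss="soft_l1",f_scale=.001)
    S=f.x; print("ring",S,"n",len(P),"med err mm",1e3*np.median(abs(f.fun)))
    blue=nr&(h[...,0]>95)&(h[...,0]<125)&(h[...,1]>80)
    g=np.array([toplane(c,k,r,.065)[:2] for r,k in np.argwhere(blue)]).mean(0)
    cost=lambda p:(blob(c,*(p/1e3)).astype(bool)^blue).sum()
    o=minimize(cost,g*1e3,method="Nelder-Mead",options=dict(initial_simplex=g*1e3+np.array([[0,0],[6,0],[0,6]])))
    B=o.x/1e3; d=S-B; print("bird",B,"xor",o.fun,"of",blue.sum(),"offset mm",1e3*d,1e3*np.hypot(*d),"push dir deg",np.degrees(np.arctan2(d[1],d[0])))
    if name:
        v=im.copy()
        for k,e in((yel,(255,0,0)),): v[k]=e
        con,_=cv2.findContours(blob(c,*B),0,2); cv2.drawContours(v,con,-1,(0,255,0),1)
        x,y=map(int,proj(c,(*S,.045))); 
        y0=max(0,y-90);x0=max(0,x-120); save(name,cv2.resize(v[y0:y0+180,x0:x0+240],None,fx=3,fy=3))
    print("tcp",st["ee_pos"],"yaw",st["eef_rot"][2])
    yaw=np.radians(st["eef_rot"][2]); return st,c,S,B
if __name__=="__main__": measure(*sys.argv[1:])
E
python3 meas.py c1.png
```

```text
ring [ 0.5557 -0.133 ] n 350 med err mm 0.8063562708229277
bird [ 0.57   -0.1517] xor 257.0 of 2160 offset mm [-14.2748  18.7148] 23.537489364872524 push dir deg 127.33481114378803
tcp [ 0.5202 -0.155   0.2147] yaw 36.887072865809344
```

View pics/c1.png

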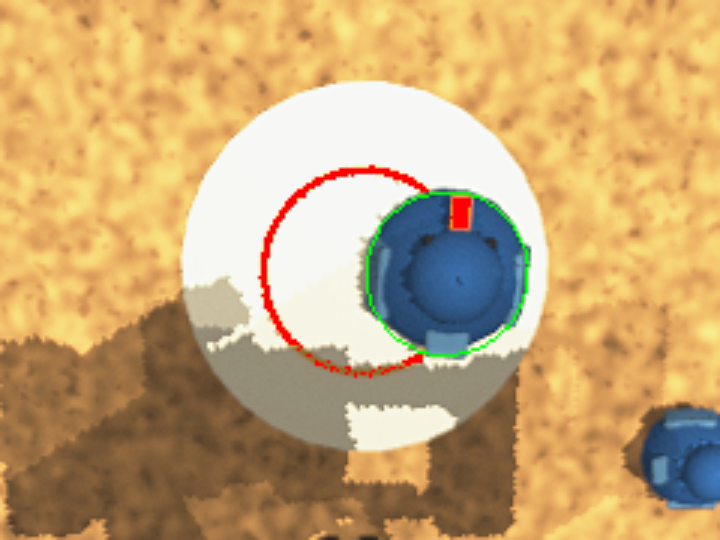

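The crop confirms it: large blue bird with the fitted outline, about 23.5 mm off the ring's middle, which agrees with the stated 20–28 mm. The push direction is 127°, almost exactly the tool's −y, so I go to its outer side and then down.

Scaled: 16 cm / 60 = 0.2667, 7.7 cm / 60 = 0.1283.

{"name": "carry_out", "arguments": {"delta_pos": [[0.0167, 0.0333, 0], [0.0417, 0.0833, 0], [0.0667, 0.12, 0.0167], [0.07, 0.1283, 0.0667], [0.07, 0.1283, 0.1333], [0.07, 0.1283, 0.2], [0.07, 0.1283, 0.25], [0.07, 0.1283, 0.2667]], "twist": [0, 0, 0, 0, 0, 0, 0, 0]}}

```text
t: 3.85
ee_pos: [0.5985, -0.1906, 0.052]
eef_rot: [-179.8, 0.1, 36.9]
contact_force: [-1.0, 1.4, -0.5]
grip_width: 0.0003
finger_force: 0.0
```

```bash
python3 - <<'E'
from h import *
st=status.read_state(); print(st["ee_pos"],st["eef_rot"],st["contact_force"]); save("w2.png",optics.camera("wrist"))
E
```

```text
[ 0.59850219 -0.1905537   0.05200744] [-1.79783597e+02  1.26485998e-01  3.69002311e+01] [-0.96153275  1.40819364 -0.47469752]
```

View pics/w2.png

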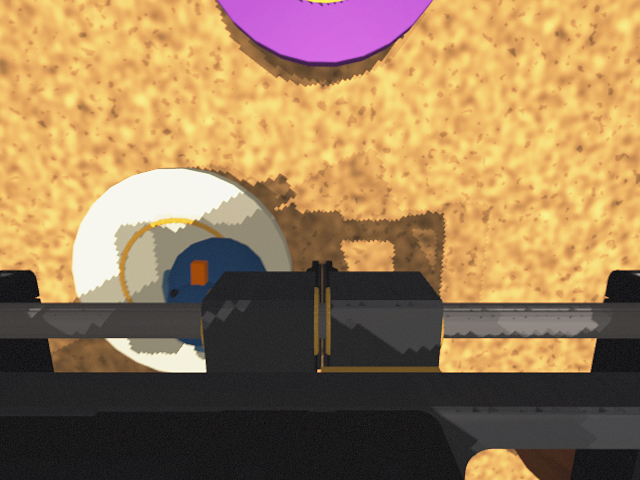

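The wrist picture shows the closed fingertips at (322,268), right of the bird's edge at about (268,275), leaving a gap of about 17 mm. I'll check the gripper's clearance to the bird's head in the scene view.

```bash
python3 - <<'E'
from h import *
im=optics.camera("scene"); c=cam("scene"); x,y=map(int,proj(c,(.57,-.15,.09)));print(x,y,proj(c,status.read_state()["ee_pos"]))
save("s2.png",cv2.resize(im[y-80:y+70,x-100:x+100],None,fx=4,fy=4,interpolation=cv2.INTER_CUBIC))
E
```

```text
286 283 (np.float64(289.0778802033692), np.float64(317.9829598123911))
```

View pics/s2.png

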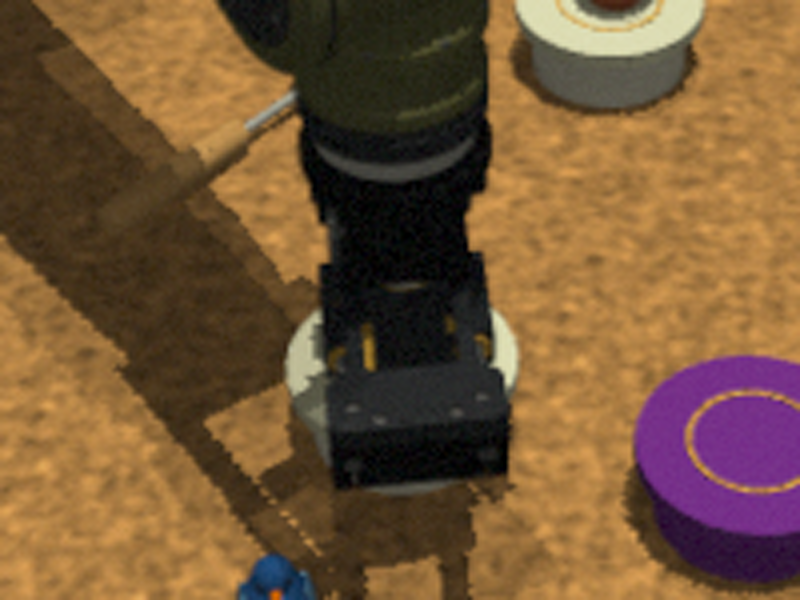

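The scene view shows the closed gripper over the pedestal with the purple stand and the small bird well clear. It doesn't show head clearance; the given dimensions leave 28 mm. Now the first tap, slow and in small increments.

Scaled: -1.3 cm / 60 = -0.0217, -1.2 cm / 60 = -0.02.

{"name": "carry_out", "arguments": {"delta_pos": [[0, -0.0017, 0.0017], [0, -0.005, 0.0017], [0, -0.0083, 0.0017], [0, -0.0117, 0.0017], [0, -0.015, 0.0017], [0, -0.0183, 0.0017], [0, -0.02, 0.0017], [0, -0.0217, 0.0017]], "twist": [0, 0, 0, 0, 0, 0, 0, 0]}}

```text
t: 4.95
ee_pos: [0.5922, -0.1808, 0.0536]
eef_rot: [-180.0, 0.0, 36.9]
contact_force: [0.1, 0.5, 0.2]
grip_width: 0.0004
finger_force: 0.0
```

Scaled: -1.2 cm / 60 = -0.02, -1.1 cm / 60 = -0.0183.

{"name": "carry_out", "arguments": {"delta_pos": [[0, -0.0033, 0], [0, -0.0067, 0], [0, -0.01, 0], [0, -0.0133, 0], [0, -0.0167, 0], [0, -0.0183, 0], [0, -0.02, 0], [0, -0.02, 0]], "twist": [0, 0, 0, 0, 0, 0, 0, 0]}}

```text
t: 5.95
ee_pos: [0.585, -0.1712, 0.0537]
eef_rot: [-180.0, -0.0, 36.9]
contact_force: [1.1, -0.6, -0.3]
grip_width: 0.0006
finger_force: 0.2
```

```bash
python3 - <<'E'
from h import *
st=status.read_state(); print(st["ee_pos"],st["eef_rot"],st["contact_force"]); save("w3.png",optics.camera("wrist"))
E
```

```text
[ 0.58501099 -0.17120332  0.05366268] [-1.79999961e+02 -3.49393306e-04  3.68957866e+01] [ 1.05766215 -0.58779004 -0.28318286]
```

View pics/w3.png

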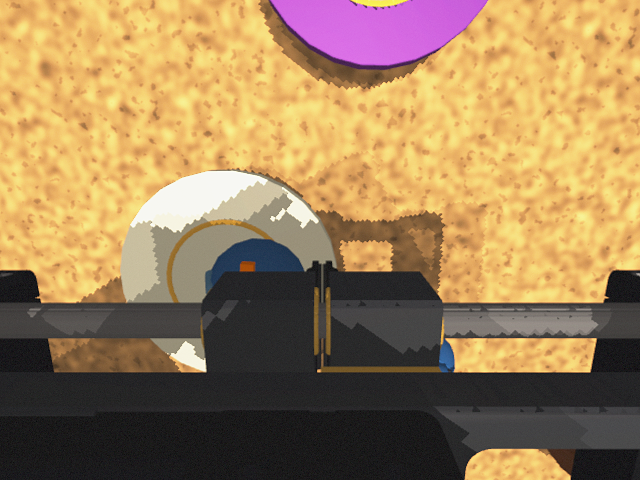

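The wrist picture shows the bird touching the fingertips, its edge at about column 305, with the bird's front inside the ring. I retreat sideways, raise and measure.

Scaled: -12 cm / 60 = -0.2, -4.2 cm / 60 = -0.07.

{"name": "carry_out", "arguments": {"delta_pos": [[0, 0.0117, 0], [0, 0.0283, 0], [0, 0.0367, -0.0333], [-0.0083, 0.0333, -0.1167], [-0.0417, 0, -0.1833], [-0.07, -0.0333, -0.2], [-0.07, -0.045, -0.2], [-0.07, -0.045, -0.2]], "twist": [0, 0, 0, 0, 0, 0, 0, 0]}}

```text
t: 7.0
ee_pos: [0.5354, -0.1747, 0.1738]
eef_rot: [180.0, -0.0, 36.9]
contact_force: [0.8, 1.0, 0.5]
grip_width: 0.0007
finger_force: 0.0
```

```bash
python3 meas.py c3.png
```

```text
ring [ 0.5546 -0.1324] n 392 med err mm 0.7418038423451564
bird [ 0.5668 -0.1469] xor 326.0 of 2827 offset mm [-12.2174  14.4683] 18.93667428808692 push dir deg 130.17847544240374
tcp [ 0.5354 -0.1747  0.1738] yaw 36.90683303267716
```

The bird has moved about 5 mm (18.9 mm from the middle), with contact at 30.4 mm between TCP and bird axis. I continue the first tap by 7 mm to the half-way point.

Scaled: 12.1 cm / 60 = 0.2017, 11.3 cm / 60 = 0.1883.

{"name": "carry_out", "arguments": {"delta_pos": [[0.0167, 0.025, 0], [0.05, 0.0583, 0], [0.07, 0.07, 0.0167], [0.07, 0.07, 0.0833], [0.07, 0.07, 0.15], [0.07, 0.07, 0.1883], [0.07, 0.07, 0.2017], [0.07, 0.07, 0.2017]], "twist": [0, 0, 0, 0, 0, 0, 0, 0]}}

```text
t: 8.05
ee_pos: [0.5937, -0.1829, 0.0519]
eef_rot: [-179.9, 0.0, 36.9]
contact_force: [0.0, -0.2, 0.6]
grip_width: 0.0002
finger_force: 0.0
```

Scaled: -2.15 cm / 60 = -0.0358, -2 cm / 60 = -0.0333.

{"name": "carry_out", "arguments": {"delta_pos": [[0, -0.005, 0], [0, -0.0117, 0], [0, -0.0183, 0], [0, -0.0233, 0], [0, -0.0267, 0], [0, -0.03, 0], [0, -0.0333, 0], [0, -0.0358, 0]], "twist": [0, 0, 0, 0, 0, 0, 0, 0]}}

```text
t: 9.05
ee_pos: [0.5813, -0.1661, 0.0529]
eef_rot: [180.0, -0.0, 36.9]
contact_force: [0.6, -1.1, 1.4]
grip_width: 0.0002
finger_force: 0.6
```

Scaled: -12 cm / 60 = -0.2, -11 cm / 60 = -0.1833.

{"name": "carry_out", "arguments": {"delta_pos": [[0, 0.0117, 0], [0, 0.0283, 0], [0, 0.0367, -0.0333], [-0.0083, 0.0333, -0.1167], [-0.0417, 0, -0.1833], [-0.07, -0.0333, -0.2], [-0.07, -0.0333, -0.2], [-0.07, -0.0333, -0.2]], "twist": [0, 0, 0, 0, 0, 0, 0, 0]}}

```text
t: 10.05
ee_pos: [0.536, -0.1755, 0.1728]
eef_rot: [180.0, -0.0, 36.9]
contact_force: [0.9, 0.2, -0.9]
grip_width: 0.0004
finger_force: 0.0
```

```bash
python3 meas.py c4.png
```

```text
ring [ 0.5544 -0.1326] n 428 med err mm 0.9222350350412758
bird [ 0.5633 -0.1414] xor 333.0 of 2854 offset mm [-8.9231  8.7267] 12.481046363167422 push dir deg 135.63766317546805
tcp [ 0.536  -0.1755  0.1728] yaw 36.88422740031072
```

View pics/c4.png

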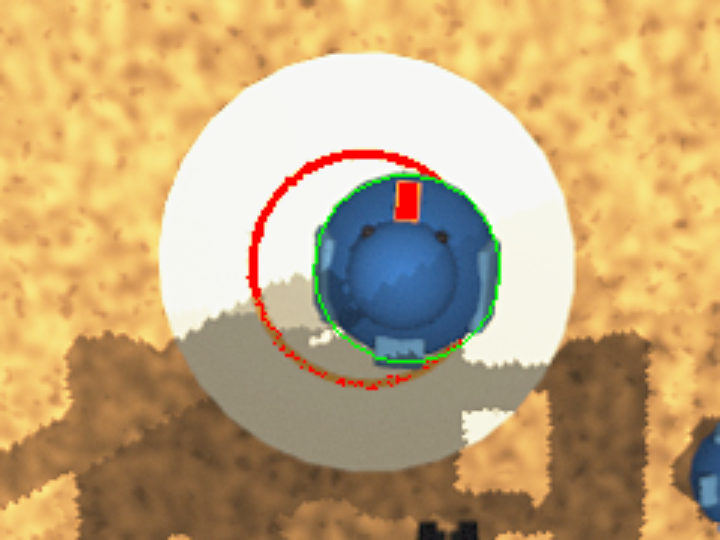

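The crop shows the bird upright on its own, fitted outline centred at (408,268), ring middle at (365,268): 12.5 mm off, so half way, fingers off and standing still. Second tap: I turn the tool by −7° so the push goes along 134°, towards the ring's middle.

Scaled: 12 cm / 60 = 0.2, 1.5 cm / 60 = 0.025, -7 degrees / 90 = -0.0778.

{"name": "carry_out", "arguments": {"delta_pos": [[0.025, 0.025, 0], [0.0583, 0.0467, 0], [0.0783, 0.0517, 0.0167], [0.0783, 0.0517, 0.0833], [0.0783, 0.0517, 0.15], [0.0783, 0.0517, 0.1883], [0.0783, 0.0517, 0.2], [0.0783, 0.0517, 0.2]], "twist": [-0.0333, -0.0778, -0.0778, -0.0778, -0.0778, -0.0778, -0.0778, -0.0778]}}

```text
t: 11.1
ee_pos: [0.5915, -0.1716, 0.052]
eef_rot: [-179.9, 0.0, 43.9]
contact_force: [0.4, 1.4, 0.2]
grip_width: 0.0006
finger_force: 0.0
```

{"name": "carry_out", "arguments": {"delta_pos": [[0, -0.005, 0], [0, -0.01, 0], [0, -0.0133, 0], [0, -0.0167, 0], [0, -0.02, 0], [0, -0.0233, 0], [0, -0.0267, 0], [0, -0.0292, 0]], "twist": [0, 0, 0, 0, 0, 0, 0, 0]}}

```text
t: 12.1
ee_pos: [0.5797, -0.1593, 0.0528]
eef_rot: [180.0, -0.0, 43.9]
contact_force: [1.6, -0.9, 1.5]
grip_width: 0.0003
finger_force: 0.5
```

{"name": "carry_out", "arguments": {"delta_pos": [[0, -0.0025, 0], [0, -0.005, 0], [0, -0.0067, 0], [0, -0.0083, 0], [0, -0.0095, 0], [0, -0.0095, 0], [0, 0, 0], [0, 0.0133, 0]], "twist": [0, 0, 0, 0, 0, 0, 0, 0]}}

```text
t: 13.1
ee_pos: [0.5849, -0.165, 0.0521]
eef_rot: [-179.9, 0.0, 43.9]
contact_force: [1.3, -0.3, 1.0]
grip_width: 0.0003
finger_force: 0.0
```

Scaled: -15 cm / 60 = -0.25, -14 cm / 60 = -0.2333.

{"name": "carry_out", "arguments": {"delta_pos": [[0, 0.0133, 0], [0, 0.0133, -0.0333], [-0.0083, 0.0083, -0.1167], [-0.0417, 0, -0.1833], [-0.07, -0.0333, -0.2333], [-0.0733, -0.0417, -0.25], [-0.0733, -0.0417, -0.25], [-0.0733, -0.0417, -0.25]], "twist": [0, 0, 0, 0, 0, 0, 0, 0]}}

```text
t: 14.1
ee_pos: [0.5359, -0.1771, 0.2011]
eef_rot: [-179.9, 0.0, 43.9]
contact_force: [-0.0, 0.4, -0.2]
grip_width: 0.0003
finger_force: 0.0
```

```bash
python3 meas.py c5.png
```

```text
ring [ 0.5552 -0.1336] n 521 med err mm 0.9396501068350792
bird [ 0.5551 -0.133 ] xor 275.0 of 2370 offset mm [ 0.1139 -0.5688] 0.5800420231784564 push dir deg -78.67729574065493
tcp [ 0.5359 -0.1771  0.2011] yaw 43.91055035116143
```

View pics/c5.png

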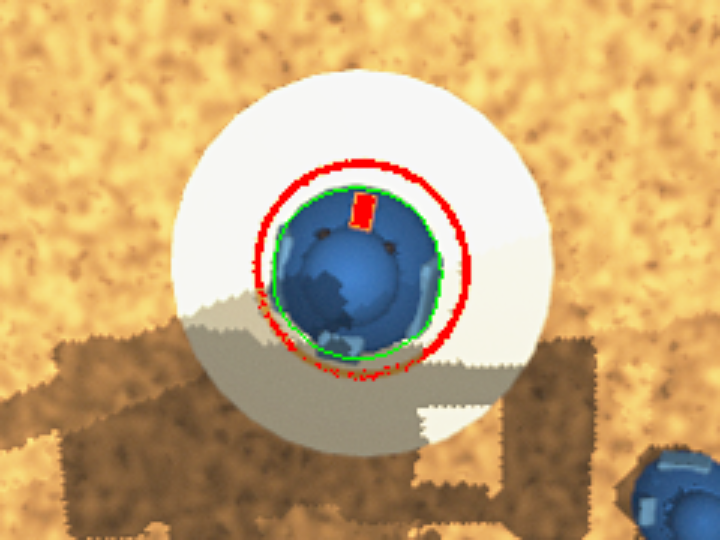

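The crop shows the bird upright, its outline centred at (358,272) within the ring centred at (362,270): 0.6 mm off after parallax. I'll move clear and cross-check from a different viewpoint.

Scaled: -7 cm / 60 = -0.1167, -6 cm / 60 = -0.1, 30 degrees / 90 = 0.3333.

{"name": "carry_out", "arguments": {"delta_pos": [[-0.0167, -0.0333, -0.0167], [-0.0333, -0.0667, -0.0333], [-0.0417, -0.1, -0.0667], [-0.05, -0.1167, -0.0833], [-0.05, -0.1167, -0.0833], [-0.05, -0.1167, -0.0833], [-0.05, -0.1167, -0.0833], [-0.05, -0.1167, -0.0833]], "twist": [0.0556, 0.1556, 0.2444, 0.3, 0.3333, 0.3333, 0.3333, 0.3333]}}

```text
t: 15.15
ee_pos: [0.4659, -0.1478, 0.252]
eef_rot: [-180.0, 0.1, 13.9]
contact_force: [-0.5, -0.2, -0.1]
grip_width: 0.0001
finger_force: 0.0
```

```bash
python3 meas.py; python3 - <<'E'
from h import *
optics.camera("top"); c=cam("top")
for l,z in [("blue_bird",.045),("red_bird",.045),("stand",0),("mug",0),("salt_dish",0)]:
    for o in optics.place_of("top",l):
        r,k=o["pixel"]; print(l,round(o["conf"],2),int(k),int(r),toplane(c,k,r,z)[:2])
E
```

```text
ring [ 0.5551 -0.1336] n 521 med err mm 0.8510892031053686
bird [ 0.5551 -0.1329] xor 226.0 of 1898 offset mm [-0.0081 -0.7046] 0.7046448337389889 push dir deg -90.65565087533969
tcp [ 0.4659 -0.1478  0.252 ] yaw 13.918708140047906
blue_bird 0.52 368 241 [ 0.55903015 -0.13315926]
blue_bird 0.48 457 226 [ 0.58495316 -0.36526843]
red_bird 0.73 248 268 [0.51047651 0.17232027]
stand 0.66 352 185 [ 0.72589237 -0.10917924]
stand 0.65 364 247 [ 0.55359325 -0.12851425]
salt_dish 0.86 297 182 [0.74542844 0.03669972]
```

Both views agree: the bird is within about 0.7 mm of the middle, the pedestal hasn't moved and the robot is clear. I'm handing the job in.

```bash
python3 -c "
from plant import ctrl; print(ctrl.close_job())"
```

```text
the job is handed in; nothing more can be done
None
```

I tapped the blue bird half way in, where it stood by itself, then on to within about 0.7 mm of the ring's middle; it stands upright, its pedestal unmoved, and I handed the job in at about 15 s with the arm clear.

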